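Lock the iron weights in their bay

ROBOT

A 6-joint arm with a two-finger parallel gripper is mounted at the origin on the work surface. World frame = base frame: x ahead of the robot, y to its left, z up, the work surface at z = 0. Lengths are in m, angles in rad, forces in N, time in s.
With the tool pointing down it reaches from about 0.375 to 0.925 m from the base axis. Payload 5.7 kg.
Tool frame: the origin (TCP) lies at the very end of the fingers, on their centre line; the grasp point (between the pads) lies manip.hold_point_z behind it (manip.hold_point_z is the distance from the TCP to the grasp point, in m); z points along the fingers, y is the line along which they close (so a half turn about z gives the same grasp; the last joint's range is limited). The gripper opens to 88 mm and grips with 3 to 60 N. Pads are 20 mm wide; open, the fingers measure 115 mm over their backs; the gripper's body (75 mm by 178 mm) begins 61 mm behind the grasp point.
Start: joints at [1.101, 0.359, 1.51, -0, 1.272, -0.115], TCP at [0.208, 0.563, 0.223] pointing down, gripper open.
Joint ranges: [-2.97, 2.97], [-1.01, 2.36], [0.21, 2.38], [-0.96, 4.11], [0.2, 2.71], [-2.98, 2.98]. Speed limits (rad/s): [2.39, 2.39, 3.14, 3.14, 3.14, 3.14].

INTERFACE

Orientations are given as a rotation vector (axis times angle).
In Python, from station import state, snapshot, job, manip gives the robot as it stands.
- The arm moves only by the tool carry_out, never from a script. Its argument "rows" is a list of rows, each a list of 7 numbers: the turn, a rotation vector about the tool's x, y, z in rad, then the shift along the tool's x, y, z in cm, then the finger opening in cm, from 0 to 8.78. In form: [[ax, ay, az, tx, ty, tz, hand], ...]. A call has 1 to 12 rows; each row shifts and turns the commanded pose from where the row before left it, along the tool's axes as they then stand; what a row does not reach is not made up. A row lasts 1/10 s, in which the tool goes at most 50 mm and 8.59 degrees, less where a joint would pass 70% of its speed; a pose out of reach is approached as far as the arm can. A call with a gripper value outside its range is refused whole. The fingers move at their own pace and stop on an object; "squeeze" is the grip in N (left out, the last holds). Time passes only in rows, so rows that do not move let the fingers close. It gives the time, the measured TCP pose, the force, the opening and the grip force at its end, in the units of the state.
- state(): the state, without advancing time (a new reading comes with each control period).
- snapshot(name): name is "side" or "top" or "wrist"; returns a dict with "img" (400x640x3 uint8, blue, green, red), "vfov" (degrees; the focal length in pixels is half the picture's height over the tangent of half this angle, whatever the lens; pixels are square), "cx", "cy" (the principal point, pixels), "k1" (the pictures are not rectified: a ray, as slopes to the right and down, at radius r is drawn at 1 + k1 r^2 times it, then the intrinsics apply), "world_to_cam" (4x4, takes a point from world to camera coordinates). Camera axes: x right, y down, z forward; pixel columns grow to the right and rows downward; lengths in m; the calibration is good to about 2 mm. A picture is of the moment at which its call begins. There is no depth.
- job.finish_job(): hands the job in; it is judged then, once.
The state is a dict: "t": time; "joint_pos": joint angles; "dq": joint speeds; "joint_efforts": joint torques, N m; "tcp_pos": TCP position; "orientation": TCP orientation; "wrist_force": force on the tool from outside, world axes, zero at the start; "moment": the same for the moment, N m; "width": finger opening in m; "finger_force": force on a finger pad.
Only numpy, scipy, OpenCV 4.12 (cv2) and the standard library are available. Lean on these libraries where they do the work, as an engineer would, in place of code of your own. Each camera call takes 0.05 s, during which the arm holds its last target. There are 200 camera calls.

TASK

Open the weights bay: take the T-handled key from its wooden holder, press and turn it on the brass lock until its blade drops fully home, and turn it clockwise to swing the red gate wide open. Then slide every green iron weight on the table into the steel bay, fully home side by side, flat on the table and never lifted, turn the key back to shut the gate right to its stop, and put the key back upright and fully down in its holder. Move the gate only with the key, keep the fingers off the bay and its gate, and leave the other apparatus alone.

Things in the scene. Friction and masses are not known exactly. Their poses are not given: they have to be found in the camera images.
- bay: Low dark steel bay fixed to the table, open to the robot. Origin on the table at the middle of the row of weights; x into the bay, y along its back wall, z up. Walls 30 mm tall: back wall's inner face at x = 33 mm; side walls' at y = +-125 mm, x -20 to 45. Floor is the table (yellow strip). Holds 3 weights, e.g. at x = 0, y = -78, 0, 78; inside means centre beyond x = -22, |y| under 120.
- gate (a joint): Angle of the swing gate about the upright lock axis (bay x -52, y 170 mm), rad; grows anticlockwise seen from above. Starts shut or ajar (1.45 to 1.771). Stops: 0 = wide open, 1.771 = fully shut, bar parallel to the back wall in front of the weights. In the bay frame the bar points at (pi - 0.2 + value) from x. Friction 0.25 N m, no spring: stays where left.
- lock_socket (a point): Point on the lock axis at the mouth of the key slot, in the top of the 44 x 44 mm brass lock block, 50 mm above the table (base plate below it 70 x 65 x 12 mm). Turns with the gate: x along the bar and the slot's length, z up. Slot 30 mm long (x), 12 mm wide (y), 24 mm deep; the key has about 0.15 rad of play in it.
- gate_tip (a point): Middle of the free end of the red gate bar, 278 mm from the lock axis and 22 mm above the table. The bar is 258 mm long, 12 mm wide and 16 mm tall (14 to 30 mm above the table). x points along the bar away from the axis, z up.
- weight1: A green enamelled iron weight, about 0.8 kg: a round base 60 mm across and 34 mm tall with a neck 14 mm thick and a ball knob 20 mm across on top, 62 mm in all. Loose on the table; may be absent. Origin: centre of its underside. z up. Slides with ordinary friction; push it low on the base or it may tip.
- weight2: A green enamelled iron weight, about 0.8 kg: a round base 60 mm across and 34 mm tall with a neck 14 mm thick and a ball knob 20 mm across on top, 62 mm in all. Loose on the table; may be absent. Origin: centre of its underside. z up. Slides with ordinary friction; push it low on the base or it may tip.
- weight3: A green enamelled iron weight, about 0.8 kg: a round base 60 mm across and 34 mm tall with a neck 14 mm thick and a ball knob 20 mm across on top, 62 mm in all. Loose on the table; may be absent. Origin: centre of its underside. z up. Slides with ordinary friction; push it low on the base or it may tip.
- key: Steel T key, 92 mm tall, 0.2 kg. Origin: lower end of the blade on the axis; z up the shaft, x along blade width and handle. Blade 26 x 8 mm, 20 long (lowest 5 mm only 20 x 4), fits the slot either way round. Collar 42 mm across at z 20 to 26 rests on the lock block or holder when fully home. Shaft 12 mm thick. Orange cross handle 80 (x) x 16 (y) x 16 mm, centred at z = 84.
- holder: Wooden key block fixed to the table, 80 x 80 x 45 mm. Origin: centre of its underside, z up. In its top a square pocket 34 x 34 mm, 30 mm deep, in the middle; the key stands upright in it at any turn, collar resting on the top, so that the key's origin is 25 mm above the table.
- stand: Bystander: cast iron retort stand with a brass clamp and glass tube, base 130 x 200 mm, 434 mm tall. Origin: centre of its underside.
- metre_block: Bystander: wooden metre block, 45 x 200 x 40 mm. Origin: centre of its underside.
- lens_holder: Bystander: steel lens holder, foot 76 mm across, 138 mm tall. Origin: centre of its underside.
Mind the look-alikes: they are no part of the job. What is shaped like the weight2 but pink or white is not meant. What is shaped like the weight1 but pink is not meant.

How it is judged:
On the way, in this order (a step that is already met when the one before it is completed fails the run):
1. the key is fully down in the lock, the gate not yet open (horizontal distance between key and lock_socket below 0.005 m and z of key in the frame of lock_socket below -0.015 m and angle between key's own z axis and vertical below 0.12 rad and value of joint gate above 1.2 rad), for 0.2 s.
2. the gate is swung open with the key in the lock (horizontal distance between key and lock_socket below 0.005 m and z of key in the frame of lock_socket below -0.015 m and angle between key's own z axis and vertical below 0.12 rad and value of joint gate below 0.5 rad), for 0.2 s.
3. every weight stands inside the bay, the gate still open (x of weight1 in the frame of bay between -0.022 and 0.02 m and y of weight1 in the frame of bay between -0.12 and 0.12 m and angle between each of weight1, weight2, weight3's own z axis and vertical below 0.15 rad and x of weight2 in the frame of bay between -0.022 and 0.02 m and y of weight2 in the frame of bay between -0.12 and 0.12 m and x of weight3 in the frame of bay between -0.022 and 0.02 m and y of weight3 in the frame of bay between -0.12 and 0.12 m and value of joint gate below 0.8 rad), for 0.2 s.
4. the gate is turned shut with the key in the lock (horizontal distance between key and lock_socket below 0.005 m and z of key in the frame of lock_socket below -0.015 m and angle between key's own z axis and vertical below 0.12 rad and value of joint gate above 1.65 rad), for 0.2 s.
At the end, for the whole second after the job is handed in: Every weight present stands upright inside the bay (centre no more than 22 mm in front of the bay's origin line, within 120 mm of its middle along the wall), the gate is shut (joint above 1.65 of 1.771), and the key stands upright in its holder, collar within 5 mm of the top, all at rest (x of weight1 in the frame of bay between -0.022 and 0.02 m and y of weight1 in the frame of bay between -0.12 and 0.12 m and angle between each of weight1, weight2, weight3's own z axis and vertical below 0.15 rad and x of weight2 in the frame of bay between -0.022 and 0.02 m and y of weight2 in the frame of bay between -0.12 and 0.12 m and x of weight3 in the frame of bay between -0.022 and 0.02 m and y of weight3 in the frame of bay between -0.12 and 0.12 m and value of joint gate above 1.65 rad and horizontal distance between key and holder below 0.01 m and z of key in the frame of holder between 0.015 and 0.03 m and angle between key's own z axis and vertical below 0.12 rad and linear speed of each of key, weight1, weight2, weight3 below 0.02 m/s); the robot touches nothing.
It fails at once if a weight is lifted more than 30 mm off the table (height (world z) of any of weight1, weight2, weight3 above 0.03 m).
It fails at once if the fingers push the bay or its gate with more than 4 N (contact force between the fingers and bay above 4 N).
It fails at once if a bystander is moved more than 30 mm (distance of any of stand, metre_block, lens_holder from where it was at the start of the episode above 0.03 m).
Of weight1, weight2, weight3 only 2 to 3 are there at a start; the rules pass over those that are not, and their reading is None.
At some moment in a run one of weight1, weight2, weight3 may be knocked a few centimetres aside while the robot is not near it.
It also fails if it takes over 208 s, if anything falls off the work surface, if the arm or the gripper's body presses on something with over 40 N, if the wrist force passes 120 N, or if a joint passes its speed limit or range.

## Working session

There is one attempt and no reset: what is moved stays moved. The work goes in short steps, Python scripts to look and compute and a tool call to move; the robot and the scene stay as the last step left them, time stands still between calls to the robot, and variables do not carry over. Pictures are saved under pics/ and viewed, at most 17 in all, crops included, and the job is handed in when it is done.

Besides the shell and the picture viewer there is one more tool, called after "Request:" by a JSON object that holds its "name" and its "arguments". carry_out: Moves the arm, as the interface text tells. Its arguments: {"type":"object","properties":{"rows":{"type":"array"},"squeeze":{"type":"number"}},"required":["rows"]}

```bash
mkdir -p pics; ls; cat > h.py <<'E'
import numpy as np, cv2
from station import state, snapshot, job, manip
from scipy.spatial.transform import Rotation as R
def K(s):
    f=200/np.tan(np.radians(s["vfov"])/2); return np.array([[f,0,s["cx"]],[0,f,s["cy"]],[0,0,1]])
def D(s): return np.array([s["k1"],0,0,0,0.])
def ray(s,uv):
    uv=np.array(uv,float).reshape(-1,1,2)
    n=cv2.undistortPoints(uv,K(s),D(s)).reshape(-1,2)
    M=np.array(s["world_to_cam"]); Rm=M[:3,:3]
    return -Rm.T@M[:3,3], np.c_[n,np.ones(len(n))]@Rm
def plane(s,uv,z):
    c,d=ray(s,uv); return c+d*((z-c[2])/d[:,2])[:,None]
def proj(s,P):
    M=np.array(s["world_to_cam"]); P=np.array(P,float).reshape(-1,3)
    return cv2.projectPoints(P,cv2.Rodrigues(M[:3,:3])[0],M[:3,3],K(s),D(s))[0].reshape(-1,2)
E
python3 - <<'E'
from h import *
for n in("top","side"):
    s=snapshot(n); cv2.imwrite(f"pics/{n}0.png",s["img"]); M=np.array(s["world_to_cam"]);print(n,s["vfov"],s["k1"],-M[:3,:3].T@M[:3,3])
print(state(),manip.hold_point_z)
E
```

```text
pics
top 44.26003714618044 -0.06641174181955806 [0.37098868 0.10357261 1.70873531]
side 45.84373109718363 -0.07584505184375173 [ 0.28799662 -0.78717024  0.9024243 ]
{'t': 0.1, 'joint_pos': array([ 1.10087730e+00,  3.59420264e-01,  1.51132847e+00, -4.15512727e-06,
        1.27253989e+00, -1.15099657e-01]), 'dq': array([-1.11360744e-04, -1.84593713e-03, -3.17586304e-03,  1.46686468e-03,
       -2.42357736e-05,  1.07689807e-03]), 'joint_efforts': array([ 6.95758740e-05, -5.16360784e+01, -2.71403611e+01,  6.77607232e-02,
        2.75152718e-02, -3.16502656e-05]), 'tcp_pos': array([0.20816811, 0.56204568, 0.22189963]), 'orientation': array([-5.54342167e-01, -3.09180433e+00,  2.55225571e-03]), 'wrist_force': array([ 0.23026749, -0.03086291,  0.05275083]), 'moment': array([-0.0337838 ,  0.0062512 , -0.01912552]), 'finger_force': 0.0, 'width': 0.08777827159774863} 0.0187
```

View pics/top0.png

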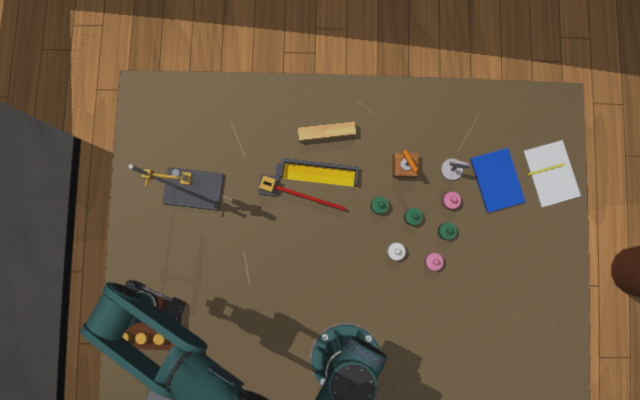

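View pics/side0.png

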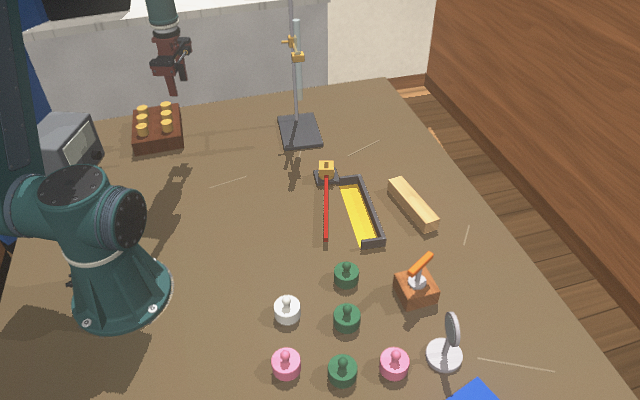

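Top view: lock (267,184), red gate to (347,210), bay (318,173), key/holder (406,163), three green weights at (380,206), (414,217), (448,231); pinks and white are decoys. The side view agrees.

```bash
python3 - <<'E'
from h import *
ss={n:snapshot(n) for n in("top","side")}
def blobs(s,lo,hi,amin,box=None):
    h=cv2.cvtColor(s["img"],cv2.COLOR_BGR2HSV); m=cv2.inRange(h,lo,hi)
    n,l,st,c=cv2.connectedComponentsWithStats(m)
    return [(l==i).astype(np.uint8) for i in range(1,n) if st[i,4]>amin],[(c[i],st[i]) for i in range(1,n) if st[i,4]>amin]
rng={"green":((65,80,20),(90,255,255)),"red":((0,180,60),(4,255,255)),"orange":((6,190,120),(16,255,255)),"yellow":((24,200,120),(32,255,255)),"brass":((17,120,120),(24,255,255))}
for n,s in ss.items():
    for k,(lo,hi) in rng.items():
        ms,cs=blobs(s,lo,hi,25)
        for m,(c,st) in zip(ms,cs):
            r=cv2.minAreaRect(cv2.findContours(m,0,1)[0][0])
            print(n,k,c.round(1),st,"rect",np.round(r[0],1),np.round(r[1],1),round(r[2],1))
s=ss["top"]
cv2.imwrite("pics/topc.png",cv2.resize(s["img"][120:250,250:470],None,fx=3.6,fy=3.6,interpolation=cv2.INTER_CUBIC))
s=ss["side"]
cv2.imwrite("pics/sidec.png",cv2.resize(s["img"][150:320,300:460],None,fx=3.5,fy=3.5,interpolation=cv2.INTER_CUBIC))
E
```

```text
top green [379.5 204.8] [371 197  18  17 230] rect [379.5 205. ] [16.3 16.3] 45.0
top green [413.1 216.2] [405 208  18  17 232] rect [413.5 216. ] [16. 17.] 90.0
top green [447.2 230.7] [439 223  18  17 236] rect [447.5 231. ] [16. 17.] 90.0
top green [153.  349.1] [  81  284  158  116 4470] rect [162.3 354. ] [173.3  68.5] 37.5
top green [145.2 296.6] [137 292  15  11  37] rect [144.5 295.8] [16.4  4.5] 39.8
top green [171.5 323.4] [167 319  11   9  33] rect [171.  323.7] [8.8 8.8] 36.9
top green [343.  334.9] [326 326  42  26 477] rect [346.3 334.1] [22.2 39. ] 66.8
top green [319.8 354.6] [312 339  19  34 299] rect [320.2 355.7] [17.1 30.9] 21.3
top green [373.5 343.9] [370 340   8   9  26] rect [374.2 344.2] [7.8 4.2] 45.0
top green [348.9 363.9] [329 350  51  34 296] rect [355.2 365.8] [49. 27.] 9.7
top green [145.1 360.5] [141 357  11   9  29] rect [145. 361.] [10.7  6.3] 26.6
top green [318.8 375.7] [316 373   8   7  26] rect [318.8 374.8] [6.4 5.7] 45.0
top green [326.5 390.3] [319 377  13  23  97] rect [324.6 388.3] [22.  11.9] 87.0
top red [309.1 197.3] [274 186  71  24 223
[... 1037 characters left out ...]
304  26  21 301] rect [346.5 314. ] [20. 25.] 90.0
side green [342.4 367. ] [328 355  29  26 381] rect [342. 367.] [26.9 25.5] 45.0
side brass [289.3  40.8] [282  35  12  13  45] rect [289.3  40.4] [12.5  9.4] 26.6
side brass [297.8  56.6] [292  51  12  11  76] rect [297.5  56. ] [11. 10.] 0.0
side brass [165.9 116.7] [161 102  11  31 267] rect [166. 117.] [30. 10.] 90.0
side brass [141.7 120.8] [136 105  12  32 270] rect [141.5 120.5] [11. 31.] 0.0
side brass [326.  168.3] [319 160  15  20 259] rect [326.  169.5] [19. 14.] 90.0
side brass [358.1 200.3] [339 184  39  54 152] rect [363.3 207. ] [62.8 17.8] 52.7
side brass [420.4 261.7] [410 252  22  21 111] rect [420.6 261.6] [ 4.1 27. ] 47.3
```

View pics/topc.png

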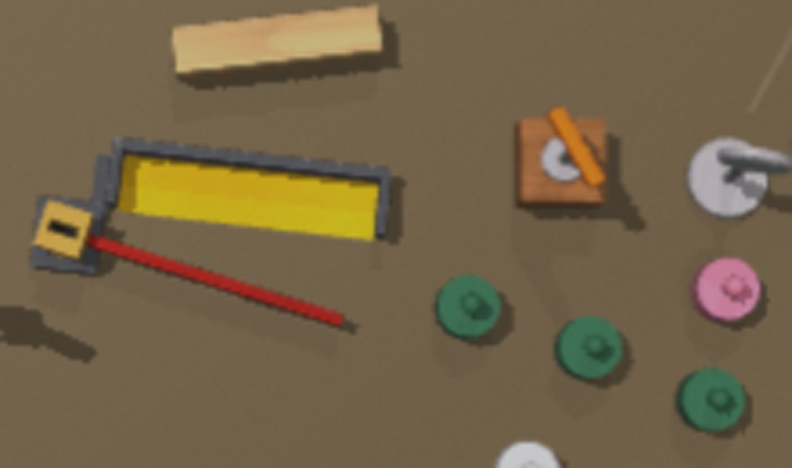

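View pics/sidec.png

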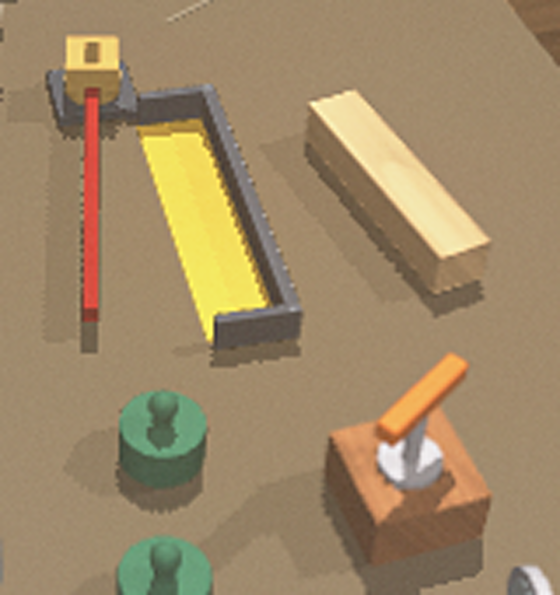

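```bash
cat >> h.py <<'E'
def pose():
    st=state(); return np.array(st["tcp_pos"]),R.from_rotvec(st["orientation"])
def yaw():  # angle of tool y axis (closing line) in world
    y=pose()[1].as_matrix()[:,1]; return np.arctan2(y[1],y[0])
def go(x,y,z,yw):
    """turn and then shift (cm, tool axes after turn) to put TCP at xyz, tool down, tool y at world angle yw"""
    p,r=pose(); Y=np.array([np.cos(yw),np.sin(yw),0]); Z=np.array([0,0,-1.]); T=R.from_matrix(np.c_[np.cross(Y,Z),Y,Z])
    d=np.array([x,y,z])-p
    print("turn",(r.inv()*T).as_rotvec().round(3),"shift-after",(T.inv().apply(d)*100).round(2),"shift-before",(r.inv().apply(d)*100).round(2))
E
python3 - <<'E'
from h import *
t=snapshot("top"); s=snapshot("side")
P=lambda S,uv,z: plane(S,uv,z)[:,:2].round(4).tolist()
print("slot",P(t,[267.5,183.6],.05),P(s,[326.3,165.1],.05))
print("handle",P(t,[409.8,160.5],.115),P(s,[420.4,261.7],.111))
a=np.radians(59);u=np.array([np.cos(a),np.sin(a)])*11
print("handle ends",P(t,[np.array([409.6,160.4])-u,np.array([409.6,160.4])+u],.117))
print("collar",P(t,[250+562/3.6,120+158/3.6],.051),P(s,[300+410/3.5,150+460/3.5],.051))
c=np.array([[517,118],[605,120],[603,205],[517,203]])/3.6+[250,120]
h=plane(t,c,.045)[:,:2]; print("holder",h.round(4).tolist(),h.mean(0))
print("weights",P(t,[[379.5,204.8],[413.1,216.2],[447.2,230.7]],.034),P(s,[[346.5,271.4],[346.7,314.3],[342.4,367]],.034))
b=plane(t,np.array([[92,242],[343,320]])/3.6+[250,120],.03); print("bar",b.round(4)); d=b[1]-b[0]; gb=np.arctan2(d[1],d[0]); print("bar ang",gb)
y=plane(t,np.array([[120,210],[374,240]])/3.6+[250,120],0);print("strip front",y.round(4))
w=plane(t,np.array([[118,140],[388,170],])/3.6+[250,120],.03);print("backwall outer top",w.round(4)); e=w[0]-w[1]; print("bay y ang",np.arctan2(e[1],e[0]))
e=y[0]-y[1]; print("bay y ang",np.arctan2(e[1],e[0]))
print("tool yaw",yaw(), pose()[1].as_matrix().round(3).tolist())
print("stand/metre/lens etc; decoys",P(t,[[397,251],[435,262],[453,200],[452,169]],.03))
E
```

```text
slot [[0.5888, 0.2808]] [[0.5869, 0.2787]]
handle [[0.67, -0.1911]] [[0.6685, -0.1883]]
handle ends [[0.7008, -0.1711], [0.6391, -0.2089]]
collar [[0.6698, -0.1903]] [[0.666, -0.1949]]
holder [[0.7084, -0.148], [0.709, -0.2324], [0.6268, -0.2309], [0.6263, -0.1489]] [ 0.66761086 -0.19002912]
weights [[0.5285, -0.1034], [0.4925, -0.219], [0.4461, -0.3365]] [[0.5257, -0.1087], [0.4896, -0.2235], [0.4434, -0.3405]]
bar [[0.5796 0.2547 0.03  ]
 [0.5115 0.0132 0.03  ]]
bar ang -1.845515571153247
strip front [[ 0.6155  0.2312  0.    ]
 [ 0.5929 -0.0168  0.    ]]
backwall outer top [[ 0.6791  0.2334  0.03  ]
 [ 0.6571 -0.0268  0.03  ]]
bay y ang 1.4863650892430857
bay y ang 1.4800384539702918
tool yaw 1.2160233869260775 [[-0.938, 0.347, -0.0], [0.347, 0.938, -0.001], [0.0, -0.001, -1.0]]
stand/metre/lens etc; decoys [[0.3727, -0.166], [0.3388, -0.2962], [0.5525, -0.3574], [0.6604, -0.354]]
```

Request:
{"name": "carry_out", "arguments": {"rows": [[0,0,0,-3.47,-2.73,-0.2,8.78],[0,0,0,-3.47,-2.73,-0.2,8.78],[0,0,0,-3.47,-2.73,-0.2,8.78],[0,0,0,-3.47,-2.73,-0.2,8.78],[0,0,0,-3.47,-2.73,-0.2,8.78],[0,0,0,-3.47,-2.73,-0.2,8.78],[0,0,0,-3.47,-2.73,-0.2,8.78],[0,0,0,-3.47,-2.73,-0.2,8.78],[0,0,0,-3.47,-2.73,-0.2,8.78],[0,0,0,-3.47,-2.73,-0.2,8.78],[0,0,0,-3.47,-2.73,-0.2,8.78],[0,0,0,-3.47,-2.73,-0.2,8.78]]}}

```text
t: 1.5
tcp_pos: [0.4858, 0.1091, 0.2469]
orientation: [0.555, 3.092, 0.0]
wrist_force: [0.9, 0.3, -0.3]
width: 0.0877
finger_force: 0.0
```

Request:
{"name": "carry_out", "arguments": {"rows": [[0,0,0,-3.47,-2.73,0,8.78],[0,0,0,-3.47,-2.73,0,8.78],[0,0,0,-3.47,-2.73,0,8.78],[0,0,0,-3.47,-2.73,0,8.78],[0,0,0,-3.47,-2.73,0,8.78],[0,0,0,-3.47,-2.73,0,8.78],[0,0,0,-3.47,-2.73,0,8.78],[0,0,0,-3.47,-2.73,0,8.78],[0,0,0.149,0,0,0,8.78],[0,0,0.149,0,0,0,8.78],[0,0,0.149,0,0,0,8.78],[0,0,0.149,0,0,0,8.78]]}}

```text
t: 2.7
tcp_pos: [0.6694, -0.1907, 0.2463]
orientation: [-1.447, -2.788, 0.0]
wrist_force: [0.4, 0.9, 0.2]
width: 0.0877
finger_force: 0.0
```

Request:
{"name": "carry_out", "arguments": {"rows": [[0,0,0.149,0,0,0,8.78],[0,0,0.149,0,0,0,8.78],[0,0,0.149,0,0,0,8.78],[0,0,0.149,0,0,0,8.78],[0,0,0.149,0,0,0,8.78],[0,0,0.149,0,0,0,8.78],[0,0,0.149,0,0,0,8.78],[0,0,0.149,0,0,0,8.78],[0,0,0.149,0,0,0,8.78],[0,0,0.149,0,0,0,8.78],[0,0,0.149,0,0,0,8.78],[0,0,0,0,0,0,8.78]]}}

```text
t: 3.9
tcp_pos: [0.6695, -0.1905, 0.2465]
orientation: [-3.023, -0.854, 0.0]
wrist_force: [-0.1, -0.2, 0.3]
width: 0.088
finger_force: 0.0
```

```bash
python3 - <<'E'
from h import *
print(pose()[0],yaw()); go(.67,-.19,.25,-1.02)
w=snapshot("wrist"); cv2.imwrite("pics/w1.png",w["img"]); M=np.array(w["world_to_cam"]); print(w["vfov"],-M[:3,:3].T@M[:3,3])
E
```

```text
[ 0.66945445 -0.19047825  0.24650967] -1.0203722909282258
turn [-0.  0. -0.] shift-after [ 0.07 -0.01 -0.35] shift-before [ 0.07 -0.01 -0.35]
60.92012741091265 [ 0.73414248 -0.15030189  0.40867294]
```

View pics/w1.png

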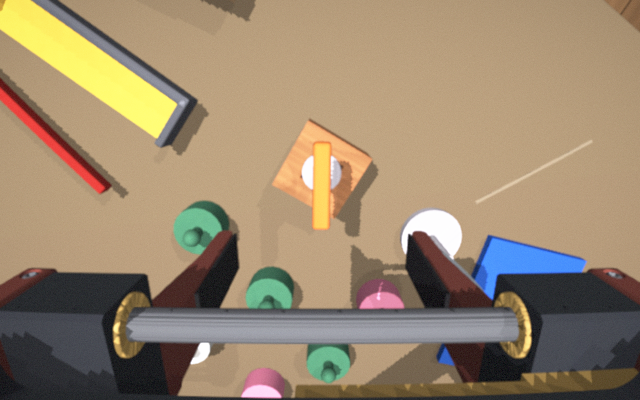

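Wrist view: handle (321,186) standing upright over the collar (321,173) on the holder, aligned with the gripper.

```bash
python3 - <<'E'
from h import *
w=snapshot("wrist"); h=cv2.cvtColor(w["img"],cv2.COLOR_BGR2HSV)
m=cv2.inRange(h,(8,200,150),(17,255,255)); m[:130]=0; m[240:]=0; m[:,:295]=0; m[:,350:]=0
# top face of handle
c=max(cv2.findContours(m,0,1)[0],key=cv2.contourArea); b=cv2.boxPoints(cv2.minAreaRect(c)); print(b.round(1).tolist())
P=plane(w,b,.117)[:,:2]; print(P.round(4).tolist(),P.mean(0))
e=[P[1]-P[0],P[2]-P[1]]; e=max(e,key=np.linalg.norm); print("len",np.linalg.norm(e),"ang",np.arctan2(e[1],e[0]))
g=cv2.inRange(h,(0,0,150),(179,60,255)); g[:150]=0; g[200:]=0; g[:,:295]=0; g[:,350:]=0
c=np.vstack([k for k in cv2.findContours(g,0,1)[0] if cv2.contourArea(k)>20]); (u,r)=cv2.minEnclosingCircle(c); print("collar",u,r,plane(w,u,.051))
E
```

```text
Traceback (most recent call last):
ValueError: max() iterable argument is empty
```

```bash
python3 - <<'E'
from h import *
w=snapshot("wrist"); h=cv2.cvtColor(w["img"],cv2.COLOR_BGR2HSV); print(h[186,321],h[170,321],h[173,310],h[190,290])
m=cv2.inRange(h,(8,h[186,321][1]-45,200),(26,255,255)); m[:130]=0; m[240:]=0; m[:,:305]=0; m[:,340:]=0
c=max(cv2.findContours(m,0,1)[0],key=cv2.contourArea); b=cv2.boxPoints(cv2.minAreaRect(c)); print(b.round(1).tolist())
P=plane(w,b,.117)[:,:2]; print(P.round(4).tolist(),P.mean(0))
e=[P[1]-P[0],P[2]-P[1]]; e=max(e,key=np.linalg.norm); print("len",np.linalg.norm(e),"ang",np.arctan2(e[1],e[0]))
g=cv2.inRange(h,(0,0,150),(179,60,255)); g[:150]=0; g[200:]=0; g[:,:295]=0; g[:,350:]=0
c=np.vstack([k for k in cv2.findContours(g,0,1)[0] if cv2.contourArea(k)>20]); (u,r)=cv2.minEnclosingCircle(c); print("collar",u,r,plane(w,u,.051))
E
```

```text
[ 23 151 255] [ 23 154 255] [150   1 254] [ 13 138 226]Traceback (most recent call last):
  File "<stdin>", line 3, in <module>
cv2.error: OpenCV(4.12.0) :-1: error: (-5:Bad argument) in function 'inRange'
> Overload resolution failed:
>  - lowerb is not a numerical tuple
>  - Expected Ptr<cv::UMat> for argument 'lowerb'
```

```bash
python3 - <<'E'
from h import *
w=snapshot("wrist"); h=cv2.cvtColor(w["img"],cv2.COLOR_BGR2HSV)
m=cv2.inRange(h,(17,120,200),(27,255,255)); m[:130]=0; m[240:]=0; m[:,:305]=0; m[:,340:]=0
c=max(cv2.findContours(m,0,1)[0],key=cv2.contourArea); b=cv2.boxPoints(cv2.minAreaRect(c)); print(b.round(1).tolist())
P=plane(w,b,.117)[:,:2]; print(P.round(4).tolist(),P.mean(0))
e=[P[1]-P[0],P[2]-P[1]]; e=max(e,key=np.linalg.norm); print("len",np.linalg.norm(e),"ang",np.arctan2(e[1],e[0]))
g=cv2.inRange(h,(0,0,150),(179,60,255)); g[:150]=0; g[200:]=0; g[:,:295]=0; g[:,350:]=0
c=np.vstack([k for k in cv2.findContours(g,0,1)[0] if cv2.contourArea(k)>20]); (u,r)=cv2.minEnclosingCircle(c); print("collar",u,r,plane(w,u,.051))
E
```

```text
[[312.20001220703125, 227.89999389648438], [314.6000061035156, 143.60000610351562], [329.5, 144.0], [327.20001220703125, 228.3000030517578]]
[[0.6332, -0.2028], [0.7, -0.1644], [0.7065, -0.1755], [0.6401, -0.2147]] [ 0.66996229 -0.18934278]
len 0.07704672259431455 ang 0.5214116702940998
collar (321.0646057128906, 172.16986083984375) 19.93623924255371 [[ 0.67000441 -0.18956851  0.051     ]]
```

Request:
{"name": "carry_out", "arguments": {"rows": [[0,0,0.02,0.1,-0.05,2.5,5],[0,0,0,0,0,3,5],[0,0,0,0,0,3,5],[0,0,0,0,0,3,5],[0,0,0,0,0,2.5,5],[0,0,0,0,0,1.6,5],[0,0,0,0,0,0,0.5],[0,0,0,0,0,0,0.5],[0,0,0,0,0,0,0.5],[0,0,0,0,0,0,0.5],[0,0,0,0,0,0,0.5],[0,0,0,0,0,0,0.5]], "squeeze": 45}}

```text
t: 5.3
tcp_pos: [0.6709, -0.1898, 0.092]
orientation: [3.03, 0.825, 0.003]
wrist_force: [-0.2, 0.6, 4.6]
width: 0.0157
finger_force: 45.0
```

Request:
{"name": "carry_out", "arguments": {"rows": [[0,0,0,0,0,-2,0.5],[0,0,0,0,0,-3,0.5],[0,0,0,0,0,-3,0.5],[0,0,0,0,0,-3,0.5],[0,0,0,0,0,-1,0.5],[0,0,-0.149,0,0,0,0.5],[0,0,-0.149,0,0,0,0.5],[0,0,-0.149,0,0,0,0.5],[0,0,-0.149,0,0,0,0.5],[0,0,-0.149,0,0,0,0.5],[0,0,0,0,0,0,0.5]]}}

```text
t: 6.4
tcp_pos: [0.6693, -0.1893, 0.2092]
orientation: [-2.52, -1.873, 0.002]
wrist_force: [-0.5, 0.4, -2.1]
width: 0.0158
finger_force: 45.0
```

```bash
python3 - <<'E'
from h import *
print(pose()[0],yaw()); go(.566,.203,.205,-.28)
E
```

```text
[ 0.6693066  -0.18926146  0.2091757 ] -0.2926916842140937
turn [-0.002 -0.    -0.013] shift-after [ 34.84 -20.77   0.42] shift-before [ 34.58 -21.21   0.47]
```

Request:
{"name": "carry_out", "arguments": {"rows": [[0,0,0,3.5,-2.1,0,0.5],[0,0,0,3.5,-2.1,0,0.5],[0,0,0,3.5,-2.1,0,0.5],[0,0,0,3.5,-2.1,0,0.5],[0,0,0,3.5,-2.1,0,0.5],[0,0,0,3.5,-2.1,0,0.5],[0,0,0,3.5,-2.1,0,0.5],[0,0,0,3.5,-2.1,0,0.5],[0,0,0,3.5,-2.1,0,0.5],[0,0,0,3.1,-2.3,0,0.5],[0,0,0,0,0,0,0.5]]}}

```text
t: 7.5
tcp_pos: [0.5649, 0.2073, 0.2099]
orientation: [-2.521, -1.87, 0.001]
wrist_force: [0.2, -0.1, -1.9]
width: 0.0157
finger_force: 45.0
```

```bash
python3 - <<'E'
from h import *
print(pose()[0],yaw())
w=snapshot("wrist"); cv2.imwrite("pics/w2.png",w["img"]); print(proj(w,[.588,.28,.05]))
E
```

```text
[0.56494147 0.20728409 0.20988723] -0.29407897935365757
[[322.72477792  99.29688714]]
```

View pics/w2.png

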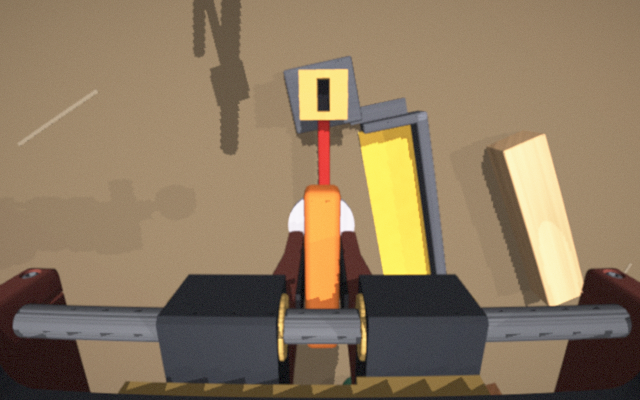

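Wrist view: lock block with slot at about (323,95), upright in the picture like the held handle at (322,245); slot and key are nearly aligned.

```bash
python3 - <<'E'
from h import *
w=snapshot("wrist"); h=cv2.cvtColor(w["img"],cv2.COLOR_BGR2HSV)
m=cv2.inRange(h,(0,0,0),(179,255,60)); m[:72]=0; m[116:]=0; m[:,:305]=0; m[:,343:]=0
c=max(cv2.findContours(m,0,1)[0],key=cv2.contourArea); b=cv2.boxPoints(cv2.minAreaRect(c)); print(b.round(1).tolist())
P=plane(w,b,.05)[:,:2]; print("slot",P.round(4).tolist(),P.mean(0).round(4)); e=max(P[1]-P[0],P[2]-P[1],key=np.linalg.norm); print(np.linalg.norm(e),np.arctan2(e[1],e[0]))
m=cv2.inRange(h,(15,60,130),(35,255,255)); m[:60]=0; m[126:]=0; m[:,:290]=0; m[:,356:]=0
c=max(cv2.findContours(m,0,1)[0],key=cv2.contourArea); b=cv2.boxPoints(cv2.minAreaRect(c)); P=plane(w,b,.05)[:,:2]; print("top",P.mean(0).round(4),np.linalg.norm(P[1]-P[0]),np.linalg.norm(P[2]-P[1]))
c=P.mean(0)
y=yaw(); print("yaw",y); go(*c,.20,y)
E
```

```text
[[316.0, 78.0], [326.0, 78.0], [326.0, 107.0], [316.0, 107.0]]
slot [[0.5888, 0.2971], [0.5974, 0.2945], [0.5901, 0.2701], [0.5813, 0.2728]] [0.5894 0.2836]
0.025473007978133157 -1.862257156649173
top [0.5895 0.2838] 0.04468931946077074 0.04568323019225567
yaw -0.29488234425467114
turn [-0.001  0.001  0.   ] shift-after [ 8.33 -0.16  1.01] shift-before [ 8.33 -0.16  1.  ]
```

Request:
{"name": "carry_out", "arguments": {"rows": [[0,0,0,2.8,-0.06,0,0.5],[0,0,0,2.8,-0.05,0,0.5],[0,0,0,2.8,-0.05,0,0.5],[0,0,0,0,0,2.5,0.5],[0,0,0,0,0,2.5,0.5],[0,0,0,0,0,2,0.5],[0,0,0,0,0,1,0.5],[0,0,0,0,0,0.5,0.5],[0,0,0,0,0,0,0.5]]}}

```text
t: 8.5
tcp_pos: [0.5906, 0.2831, 0.1254]
orientation: [2.524, 1.87, -0.001]
wrist_force: [-0.7, -0.3, -1.9]
width: 0.016
finger_force: 45.0
```

```bash
python3 - <<'E'
from h import *
print(pose()[0],yaw()); y=yaw(); go(.5897,.2844,.097,y)
E
```

```text
[0.59059618 0.28313647 0.12535619] -0.2956039584266502
turn [-0.     0.001  0.   ] shift-after [ 0.09 -0.12  2.84] shift-before [ 0.1  -0.12  2.84]
```

Request:
{"name": "carry_out", "arguments": {"rows": [[0,0,0,0.1,-0.1,0.4,0.5],[0,0,0,0,0,0.4,0.5],[0,0,0,0,0,0.4,0.5],[0,0,0,0,0,0.4,0.5],[0,0,0,0,0,0,0.5]]}}

```text
t: 9.0
tcp_pos: [0.5891, 0.285, 0.109]
orientation: [-2.523, -1.872, 0.002]
wrist_force: [-0.3, -0.1, -1.6]
width: 0.0158
finger_force: 45.0
```

Request:
{"name": "carry_out", "arguments": {"rows": [[0,0,0,0,0,0.3,0.5],[0,0,0,0,0,0.3,0.5],[0,0,0,0,0,0.3,0.5],[0,0,0,0,0,0.3,0.5],[0,0,0,0,0,0.1,0.5],[0,0,0,0,0,0,0.5]]}}

```text
t: 9.6
tcp_pos: [0.5896, 0.2852, 0.097]
orientation: [2.523, 1.872, -0.0]
wrist_force: [-1.7, -0.4, 2.6]
width: 0.0158
finger_force: 45.0
```

Request:
{"name": "carry_out", "arguments": {"rows": [[0,0,0,0,0,0.1,0.5],[0,0,0.06,0,0,0,0.5],[0,0,0.1,0,0,0,0.5],[0,0,0.12,0,0,0,0.5],[0,0,0.12,0,0,0,0.5],[0,0,0.12,0,0,0,0.5],[0,0,0.12,0,0,0,0.5],[0,0,0.12,0,0,0,0.5],[0,0,0.12,0,0,0,0.5],[0,0,0.12,0,0,0,0.5],[0,0,0.1,0,0,0,0.5],[0,0,0,0,0,0,0.5]], "squeeze": 55}}

```text
t: 10.8
tcp_pos: [0.5916, 0.2845, 0.0969]
orientation: [3.128, 0.274, 0.006]
wrist_force: [1.2, -2.5, 4.7]
width: 0.0156
finger_force: 55.0
```

Request:
{"name": "carry_out", "arguments": {"rows": [[0,0,0.1,0,0,0,0.5],[0,0,0.1,0,0,0,0.5],[0,0,0.1,0,0,0,0.5],[0,0,0.05,0,0,0,0.5],[0,0,0,0,0,0,0.5],[0,0,0,0,0,0,0.5]]}}

```text
t: 11.4
tcp_pos: [0.5915, 0.2838, 0.0969]
orientation: [3.128, -0.271, 0.006]
wrist_force: [1.6, -5.5, 5.8]
width: 0.0157
finger_force: 55.0
```

```bash
python3 - <<'E'
from h import *
print(pose()[0],yaw(),state()["moment"],state()["joint_pos"])
t=snapshot("top"); h=cv2.cvtColor(t["img"],cv2.COLOR_BGR2HSV); m=cv2.inRange(h,(0,150,50),(5,255,255)); m[:,:200]=0
c=max(cv2.findContours(m,0,1)[0],key=cv2.contourArea); b=cv2.boxPoints(cv2.minAreaRect(c)); print(plane(t,b,.03)[:,:2].round(3).tolist())
cv2.imwrite("pics/t3.png",cv2.resize(t["img"][120:290,230:470],None,fx=3,fy=3))
E
```

```text
[0.59147063 0.28376881 0.0969036 ] -1.7433610922447103 [-1.23430378 -0.07026435  0.12676436] [ 0.34394278  0.55988107  1.51002202 -0.00357593  1.06915155  2.08901668]
[[0.566, 0.287], [0.566, 0.277], [0.507, 0.275], [0.507, 0.285]]
```

View pics/t3.png

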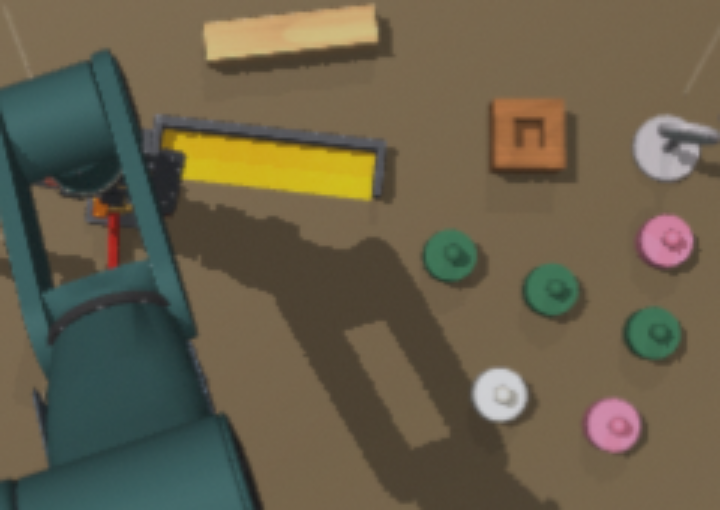

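Top view: gate now points at the robot (bar at crop (113,240)), nearly open; the empty holder is visible and the weights are unmoved.

Request:
{"name": "carry_out", "arguments": {"rows": [[0,0,0.1,0,0,0,0.5],[0,0,0.1,0,0,0,0.5],[0,0,0,0,0,0,0.5],[0,0,0,0,0,0,0.5],[0,0,0,0,0,0,0.5]]}}

```text
t: 11.95
tcp_pos: [0.5913, 0.2834, 0.0969]
orientation: [3.085, -0.582, 0.006]
wrist_force: [0.3, -6.2, 6.6]
width: 0.0156
finger_force: 55.0
```

Request:
{"name": "carry_out", "arguments": {"rows": [[0,0,0,0,0,0,4],[0,0,0,0,0,0,5],[0,0,0,0,0,0,5],[0,0,0,0,0,0,5],[0,0,0,0,0,-1,5],[0,0,0,0,0,-2,5],[0,0,0,0,0,-3,5],[0,0,0,0,0,-3,5],[0,0,0,0,0,-3,8.78],[0,0,0,0,0,0,8.78]]}}

```text
t: 12.95
tcp_pos: [0.5926, 0.2864, 0.2214]
orientation: [-3.082, 0.582, -0.012]
wrist_force: [0.0, -0.3, -0.7]
width: 0.0626
finger_force: 0.0
```

```bash
cat >> h.py <<'E'
O=np.array([.6265,.1098]); A=-.087
def bay(x,y):
    c,s=np.cos(A),np.sin(A); return O+np.array([c*x-s*y,s*x+c*y])
def tobay(p):
    c,s=np.cos(A),np.sin(A); d=np.array(p)[:2]-O; return np.array([c*d[0]+s*d[1],-s*d[0]+c*d[1]])
def greens(w,z=.034):
    h=cv2.cvtColor(w["img"],cv2.COLOR_BGR2HSV); m=cv2.inRange(h,(65,80,20),(92,255,255)); out=[]
    for c in cv2.findContours(m,0,1)[0]:
        if 120<cv2.contourArea(c)<8000:
            (u,r)=cv2.minEnclosingCircle(c); out.append((plane(w,u,z)[0][:2],u,r))
    return out
E
python3 - <<'E'
from h import *
y=yaw();print(pose()[0],y)
w=snapshot("wrist"); cv2.imwrite("pics/w4.png",w["img"])
go(.5275,-.105,.15,-1.658)
print(bay(-.052,.17))
E
```

```text
[0.59256169 0.28642187 0.22139766] -1.9437548384444334
turn [-0.003 -0.005 -0.286] shift-after [-2.95 39.5   6.88] shift-before [ 8.28 38.75  6.77]
[0.58946802 0.28367534]
```

View pics/w4.png

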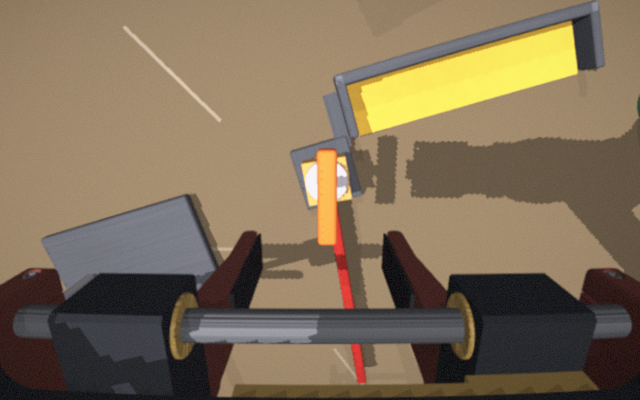

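Wrist view: key stands upright in the lock at (325,195), gate open toward the robot; bay strip front edge from (358,134) to (577,75).

Request:
{"name": "carry_out", "arguments": {"rows": [[0,0,-0.143,0,0,0,8.78],[0,0,-0.143,0,0,0,8.78],[0,0,0,-0.3,4,0,8.78],[0,0,0,-0.3,4,0,8.78],[0,0,0,-0.3,4,0,8.78],[0,0,0,-0.3,4,0,8.78],[0,0,0,-0.3,4,0,8.78],[0,0,0,-0.3,4,0,8.78],[0,0,0,-0.3,4,0,8.78],[0,0,0,-0.3,4,0,8.78],[0,0,0,-0.3,4,0,8.78],[0,0,0,-0.3,3.5,0,8.78]]}}

```text
t: 14.2
tcp_pos: [0.5239, -0.1072, 0.2146]
orientation: [-3.138, 0.138, 0.003]
wrist_force: [0.6, -0.0, -0.7]
width: 0.088
finger_force: 0.0
```

```bash
python3 - <<'E'
from h import *
snapshot("side")
print(pose()[0],yaw())
w=snapshot("wrist"); cv2.imwrite("pics/w5.png",w["img"])
for p,u,r in greens(w): print(p.round(4),np.round(u,0),round(r,1), tobay(p).round(3))
t=snapshot("top"); 
for p,u,r in greens(t): print(p.round(4),np.round(u,0),round(r,1), tobay(p).round(3))
E
```

```text
[ 0.52352489 -0.11173925  0.21461746] -1.6596612772348567
[ 0.4531 -0.3291] [524. 221.] 31.8 [-0.135 -0.452]
[ 0.4975 -0.2166] [423. 191.] 30.1 [-0.1   -0.336]
[ 0.5307 -0.1042] [313. 170.] 29.0 [-0.077 -0.221]
[ 0.4467 -0.3364] [447. 231.] 8.6 [-0.14 -0.46]
```

View pics/w5.png

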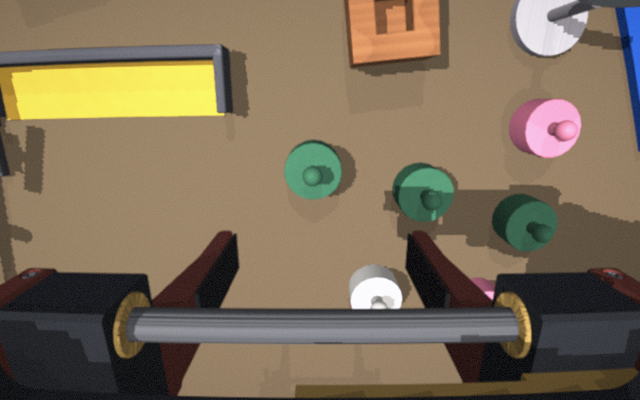

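Wrist view: the three green weights at (313,170), (423,191), (524,221); bay and gripper are parallel.

Request:
{"name": "carry_out", "arguments": {"rows": [[0,0,0,0.5,-0.8,3,8.78],[0,0,0,0,0,4,8.78],[0,0,0,0,0,4,8.78],[0,0,0,0,0,4,8.78],[0,0,0,0,0,3,8.78],[0,0,0,0,0,2,8.78],[0,0,0,0,0,0.8,8.78],[0,0,0,0,0,0,8.78],[0,0,0,0,0,0,5],[0,0,0,0,0,0,5],[0,0,0,0,0,0,5],[0,0,0,0,0,0,5]], "squeeze": 15}}

```text
t: 15.55
tcp_pos: [0.5321, -0.0994, 0.0088]
orientation: [3.137, -0.136, 0.004]
wrist_force: [0.1, -1.1, 5.5]
width: 0.0599
finger_force: 15.0
```

Request:
{"name": "carry_out", "arguments": {"rows": [[0,0,0,0.1,-1,0,5],[0,0,0,0.15,-2.3,0,5],[0,0,0,0.15,-2.3,0,5],[0,0,0,0.15,-2.3,0,5],[0,0,0,0.15,-2.3,0,5],[0,0,0,0.15,-2.3,0,5],[0,0,0,0.15,-2.3,0,5],[0,0,0,0.15,-2.3,0,5],[0,0,0,0.15,-2.3,0,5],[0,0,0,0.15,-2.3,0,5],[0,0,0,0.15,-2.3,0,5],[0,0,0,0.1,-1.3,0,5]]}}

```text
t: 16.75
tcp_pos: [0.5705, 0.1525, 0.0088]
orientation: [3.137, -0.134, 0.002]
wrist_force: [-1.7, -9.3, 7.7]
width: 0.0597
finger_force: 15.0
```

Request:
{"name": "carry_out", "arguments": {"rows": [[0,0,0,0,0,0,5],[0,0,0,0,0,0,8.5],[0,0,0,0,0,0,8.5],[0,0,0,0,0,0,8.5],[0,0,0,0,0,0,8.5],[0,0,0,-2,0,0,8.5],[0,0,0,-3,0,0,8.5],[0,0,0,-2,0,0,8.5],[0,0,0,0,0,0,3.2],[0,0,0,0,0,0,3.2],[0,0,0,0,0,0,3.2],[0,0,0,0,0,0,3.2]]}}

```text
t: 17.95
tcp_pos: [0.502, 0.1584, 0.0078]
orientation: [-3.138, 0.138, -0.003]
wrist_force: [0.9, 0.0, 0.1]
width: 0.0565
finger_force: 0.0
```

```bash
python3 - <<'E'
from h import *
print(pose()[0],yaw(),tobay(pose()[0]),state()["width"])
w=snapshot("wrist")
for p,u,r in greens(w): print(p.round(4),np.round(u,0),round(r,1), tobay(p).round(3))
cv2.imwrite("pics/w6.png",w["img"])
E
```

```text
[0.50200325 0.15839674 0.00778004] -1.6584746494986153 [-0.12824848  0.03759539] 0.05653616297459218
```

View pics/w6.png

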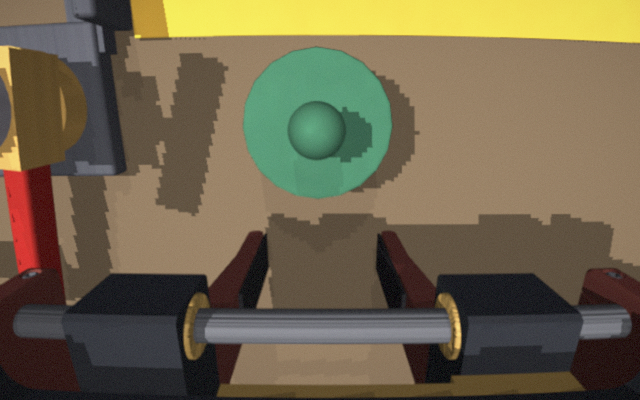

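Wrist view: weight 1 at (317,122), centred in front of the bay mouth between the fingers.

Request:
{"name": "carry_out", "arguments": {"rows": [[0,0,0,0,0,0,3.2],[0,0,0,0,0,0,3.2],[0,0,0,0,0,0,3.2],[0,0,0,1.5,0,0,3.2],[0,0,0,1.5,0,0,3.2],[0,0,0,1.2,0,0,3.2],[0,0,0,1.2,0,0,3.2],[0,0,0,1.2,0,0,3.2],[0,0,0,1,0,0,3.2],[0,0,0,0.8,0,0,3.2],[0,0,0,0.7,0,0,3.2],[0,0,0,0,0,0,3.2]]}}

```text
t: 19.2
tcp_pos: [0.5901, 0.1503, 0.0073]
orientation: [3.138, -0.137, -0.004]
wrist_force: [-3.1, -0.0, 1.4]
width: 0.0317
finger_force: 2.1
```

```bash
python3 - <<'E'
from h import *
import h
print(pose()[0],yaw(),tobay(pose()[0]),state()["width"])
w=snapshot("wrist")
hh=cv2.cvtColor(w["img"],cv2.COLOR_BGR2HSV); m=cv2.inRange(hh,(65,80,20),(92,255,255))
for c in cv2.findContours(m,0,1)[0]:
    if cv2.contourArea(c)>1000:
        u,r=cv2.minEnclosingCircle(c); p=plane(w,u,.034)[0]; print(u,r,tobay(p))
s=snapshot("side"); 
for p,u,r in greens(s): print(p.round(4),np.round(u,0),round(r,1), tobay(p).round(3))
E
```

```text
[0.5901183  0.15029017 0.00726619] -1.658172997524722 [-0.0397623   0.03717581] 0.03170617919092266
(322.5, 194.50762939453125) 70.65118408203125 [-0.00160869  0.03729744]
[ 0.4421 -0.3414] [342. 368.] 14.2 [-0.144 -0.465]
[ 0.489  -0.2239] [346. 314.] 13.0 [-0.108 -0.344]
```

Request:
{"name": "carry_out", "arguments": {"rows": [[0,0,0,-2,0,0,3.2],[0,0,0,-3,0,0,5],[0,0,0,0,0,-3,8.78],[0,0,0,0,0,-3,8.78],[0,0,0,0,0,-2.5,8.78],[0,0,0,-0.2,4.2,0,8.78],[0,0,0,-0.2,4.2,0,8.78],[0,0,0,-0.2,4.2,0,8.78],[0,0,0,-0.2,4.2,0,8.78],[0,0,0,-0.2,4.2,0,8.78],[0,0,0,-0.2,4.2,0,8.78],[0,0,0,-0.1,4.2,0,8.78]]}}

```text
t: 20.5
tcp_pos: [0.5029, -0.1389, 0.093]
orientation: [3.138, -0.137, 0.003]
wrist_force: [0.2, 0.6, -0.1]
width: 0.0881
finger_force: 0.0
```

Request:
{"name": "carry_out", "arguments": {"rows": [[0,0,0,0,4.2,0,8.78],[0,0,0,0,3.7,0,8.78],[0,0,0,0,0,0,8.78],[0,0,0,0,0,0,8.78]]}}

```text
t: 20.9
tcp_pos: [0.4959, -0.2165, 0.0928]
orientation: [3.138, -0.14, 0.002]
wrist_force: [0.5, 0.6, -0.4]
width: 0.0877
finger_force: 0.0
```

```bash
python3 - <<'E'
from h import *
s=snapshot("side"); w=snapshot("wrist")
for S in (s,w):
  for p,u,r in greens(S): print(p.round(4),np.round(u,0),round(r,1), tobay(p).round(3))
print(pose()[0],yaw(),state()["width"]); go(.495,-.216,.007,-1.658)
E
```

```text
[ 0.4551 -0.3314] [488. 254.] 46.4 [-0.132 -0.454]
[ 0.497  -0.2199] [329. 212.] 43.9 [-0.1  -0.34]
[ 0.49559442 -0.21467428  0.09262826] -1.6576424894504618 0.08731747724061331
turn [-0.  0.  0.] shift-after [-0.05  0.14  8.56] shift-before [-0.05  0.14  8.56]
```

Request:
{"name": "carry_out", "arguments": {"rows": [[0,0,0,0.1,0.4,2.5,8.78],[0,0,0,0,0,3,8.78],[0,0,0,0,0,2,8.78],[0,0,0,0,0,1,8.78],[0,0,0,0,0,0,8.78],[0,0,0,0,0,0,5],[0,0,0,0,0,0,5],[0,0,0,0,0,0,5],[0,0,0,0,0,0,5],[0,0,0,0,0,0,5]]}}

```text
t: 22.0
tcp_pos: [0.4968, -0.2201, 0.0085]
orientation: [3.138, -0.137, 0.002]
wrist_force: [-0.3, 0.4, 5.1]
width: 0.0595
finger_force: 15.0
```

```bash
python3 - <<'E'
from h import *
print(pose()[0],tobay(pose()[0]),state()["width"],state()["finger_force"]); go(*bay(-.06,-.028),.007,-1.658)
E
```

```text
[ 0.49684041 -0.22006922  0.0084561 ] [-0.10050677 -0.33988777] 0.05954841713606566 15.000988394021988
turn [ 0.001 -0.001 -0.   ] shift-after [  4.04 -31.19   0.15] shift-before [  4.04 -31.19   0.13]
```

Request:
{"name": "carry_out", "arguments": {"rows": [[0,0,0,0.2,-1.5,0,5],[0,0,0,0.4,-2.8,0,5],[0,0,0,0.4,-2.8,0,5],[0,0,0,0.4,-2.8,0,5],[0,0,0,0.4,-2.8,0,5],[0,0,0,0.4,-2.8,0,5],[0,0,0,0.4,-2.8,0,5],[0,0,0,0.4,-2.8,0,5],[0,0,0,0.4,-2.8,0,5],[0,0,0,0.4,-2.8,0,5],[0,0,0,0.2,-2.8,0,5],[0,0,0,0,-1.7,0,5]]}}

```text
t: 23.2
tcp_pos: [0.5645, 0.0882, 0.0085]
orientation: [3.137, -0.134, 0.003]
wrist_force: [-0.2, -7.7, 6.9]
width: 0.0598
finger_force: 15.0
```

Request:
{"name": "carry_out", "arguments": {"rows": [[0,0,0,0,0,0,5],[0,0,0,0,0,0,8.5],[0,0,0,0,0,0,8.5],[0,0,0,0,0,0,8.5],[0,0,0,0,0,0,8.5],[0,0,0,-2,0,0,8.5],[0,0,0,-3,0,0,8.5],[0,0,0,-2,0,0,8.5],[0,0,0,0,0,0,3.2],[0,0,0,0,0,0,3.2],[0,0,0,0,0,0,3.2],[0,0,0,0,0,0,3.2]]}}

```text
t: 24.4
tcp_pos: [0.4955, 0.0936, 0.0078]
orientation: [-3.139, 0.138, -0.003]
wrist_force: [-0.2, -0.7, -0.4]
width: 0.0562
finger_force: 0.0
```

```bash
python3 - <<'E'
from h import *
print(pose()[0],yaw(),tobay(pose()[0]),state()["width"])
w=snapshot("wrist")
hh=cv2.cvtColor(w["img"],cv2.COLOR_BGR2HSV); m=cv2.inRange(hh,(65,80,20),(92,255,255))
for c in cv2.findContours(m,0,1)[0]:
    if cv2.contourArea(c)>1000:
        u,r=cv2.minEnclosingCircle(c); p=plane(w,u,.034)[0]; print(u,r,tobay(p))
E
```

```text
[0.49549285 0.09361934 0.007798  ] -1.658391548556606 [-0.12910573 -0.02750271] 0.056222797399911865
(316.0613098144531, 124.05876159667969) 75.08389282226562 [-0.0625356  -0.02487733]
(160.0, 0.5) 81.00164031982422 [-0.01728357  0.03222052]
```

Request:
{"name": "carry_out", "arguments": {"rows": [[0,0,0,0,0.3,0,3.2],[0,0,0,0,0,0,3.2],[0,0,0,0,0,0,3.2],[0,0,0,1.5,0,0,3.2],[0,0,0,1.5,0,0,3.2],[0,0,0,1.2,0,0,3.2],[0,0,0,1.2,0,0,3.2],[0,0,0,1.2,0,0,3.2],[0,0,0,1,0,0,3.2],[0,0,0,0.8,0,0,3.2],[0,0,0,0.7,0,0,3.2],[0,0,0,0,0,0,3.2]]}}

```text
t: 25.65
tcp_pos: [0.5839, 0.0828, 0.0073]
orientation: [3.138, -0.137, -0.002]
wrist_force: [-1.3, -0.8, -0.6]
width: 0.0318
finger_force: 1.1
```

```bash
python3 - <<'E'
from h import *
print(pose()[0],yaw(),tobay(pose()[0]),state()["width"])
w=snapshot("wrist")
hh=cv2.cvtColor(w["img"],cv2.COLOR_BGR2HSV); m=cv2.inRange(hh,(65,80,20),(92,255,255))
for c in cv2.findContours(m,0,1)[0]:
    if cv2.contourArea(c)>1000:
        u,r=cv2.minEnclosingCircle(c); p=plane(w,u,.034)[0]; print(u,r,tobay(p))
for p,u,r in greens(snapshot("side")): print(p.round(4),np.round(u,0),round(r,1), tobay(p).round(3))
E
```

```text
[0.58393736 0.08275776 0.0072718 ] -1.658066653168352 [-0.04005195 -0.03063825] 0.03183770162398328
(321.7551574707031, 194.56996154785156) 70.73007202148438 [-0.00197722 -0.030228  ]
(169.5332794189453, 186.27874755859375) 75.53800964355469 [0.001683   0.03287848]
[ 0.4421 -0.3414] [342. 368.] 14.2 [-0.144 -0.465]
```

Request:
{"name": "carry_out", "arguments": {"rows": [[0,0,0,-2,0,0,3.2],[0,0,0,-3,0,0,5],[0,0,0,0,0,-3,8.78],[0,0,0,0,0,-3,8.78],[0,0,0,0,0,-2.5,8.78],[0,0,0,-0.5,4.2,0,8.78],[0,0,0,-0.5,4.2,0,8.78],[0,0,0,-0.5,4.2,0,8.78],[0,0,0,-0.5,4.2,0,8.78],[0,0,0,-0.5,4.2,0,8.78],[0,0,0,-0.5,4.2,0,8.78],[0,0,0,-0.5,4.2,0,8.78]]}}

```text
t: 26.95
tcp_pos: [0.4739, -0.2048, 0.0932]
orientation: [3.137, -0.137, 0.003]
wrist_force: [0.7, -0.2, 0.5]
width: 0.088
finger_force: 0.0
```

Request:
{"name": "carry_out", "arguments": {"rows": [[0,0,0,-0.5,4.2,0,8.78],[0,0,0,-0.5,4.2,0,8.78],[0,0,0,-0.1,4.2,0,8.78],[0,0,0,0,0.8,0,8.78],[0,0,0,0,0,0,8.78],[0,0,0,0,0,0,8.78]]}}

```text
t: 27.55
tcp_pos: [0.4509, -0.3342, 0.0926]
orientation: [-3.138, 0.137, 0.0]
wrist_force: [-0.2, 0.3, -0.2]
width: 0.0879
finger_force: 0.0
```

```bash
python3 - <<'E'
from h import *
w=snapshot("wrist")
for p,u,r in greens(w): print(p.round(4),np.round(u,0),round(r,1), tobay(p).round(3)); q=p
print(pose()[0],yaw(),state()["width"]); go(*q,.007,-1.658)
E
```

```text
[ 0.4503 -0.3375] [327. 215.] 43.9 [-0.137 -0.461]
[ 0.45097739 -0.33359836  0.09256731] -1.6572246991623905 0.08776676009390931
turn [-0.001  0.001  0.001] shift-after [-0.03  0.39  8.56] shift-before [-0.03  0.4   8.56]
```

Request:
{"name": "carry_out", "arguments": {"rows": [[0,0,0,0,0.4,2.5,8.78],[0,0,0,0,0,3,8.78],[0,0,0,0,0,2,8.78],[0,0,0,0,0,1,8.78],[0,0,0,0,0,0,8.78],[0,0,0,0,0,0,5],[0,0,0,0,0,0,5],[0,0,0,0,0,0,5],[0,0,0,0,0,0,5],[0,0,0,0,0,0,5]]}}

```text
t: 28.6
tcp_pos: [0.451, -0.339, 0.0085]
orientation: [-3.139, 0.138, -0.001]
wrist_force: [0.8, 2.8, 6.4]
width: 0.0597
finger_force: 15.0
```

```bash
python3 - <<'E'
from h import *
print(pose()[0],tobay(pose()[0]),state()["width"],state()["finger_force"]); go(*bay(-.062,-.091),.007,-1.658)
E
```

```text
[ 0.45102458 -0.33895679  0.00847508] [-0.13581915 -0.46230665] 0.05971703484322269 15.000640153884888
turn [-0.    -0.001 -0.001] shift-after [  7.37 -37.13   0.15] shift-before [  7.36 -37.14   0.16]
```

Request:
{"name": "carry_out", "arguments": {"rows": [[0,0,0,0.2,-1.5,0,5],[0,0,0,0.7,-3.3,0,5],[0,0,0,0.7,-3.3,0,5],[0,0,0,0.7,-3.3,0,5],[0,0,0,0.7,-3.3,0,5],[0,0,0,0.7,-3.3,0,5],[0,0,0,0.7,-3.3,0,5],[0,0,0,0.7,-3.3,0,5],[0,0,0,0.7,-3.3,0,5],[0,0,0,0.7,-3.3,0,5],[0,0,0,0.7,-3.3,0,5],[0,0,0,0.2,-2.6,0,5]]}}

```text
t: 29.8
tcp_pos: [0.5585, 0.0243, 0.0085]
orientation: [3.137, -0.135, 0.004]
wrist_force: [-0.1, -7.2, 4.7]
width: 0.0598
finger_force: 15.0
```

Request:
{"name": "carry_out", "arguments": {"rows": [[0,0,0,0,0,0,5],[0,0,0,0,0,0,5],[0,0,0,0,0,0,8.5],[0,0,0,0,0,0,8.5],[0,0,0,0,0,0,8.5],[0,0,0,0,0,0,8.5],[0,0,0,-2,0,0,8.5],[0,0,0,-3,0,0,8.5],[0,0,0,-2,0,0,8.5],[0,0,0,0,0,0,3.2],[0,0,0,0,0,0,3.2],[0,0,0,0,0,0,3.2]]}}

```text
t: 31.0
tcp_pos: [0.4893, 0.0298, 0.008]
orientation: [3.138, -0.137, 0.004]
wrist_force: [-0.0, -1.1, -0.2]
width: 0.0645
finger_force: 0.0
```

```bash
python3 - <<'E'
from h import *
print(pose()[0],yaw(),tobay(pose()[0]),state()["width"])
w=snapshot("wrist")
hh=cv2.cvtColor(w["img"],cv2.COLOR_BGR2HSV); m=cv2.inRange(hh,(65,80,20),(92,255,255))
for c in cv2.findContours(m,0,1)[0]:
    if cv2.contourArea(c)>1000:
        u,r=cv2.minEnclosingCircle(c); p=plane(w,u,.034)[0]; print(u,r,tobay(p))
cv2.imwrite("pics/w7.png",w["img"])
E
```

```text
[0.48933355 0.02975135 0.00795088] -1.6582642769731253 [-0.12969222 -0.09166433] 0.06453326953411735
(317.1870422363281, 127.41007232666016) 74.54178619384766 [-0.06443497 -0.08946836]
(124.5, 26.5) 127.28913879394531 [-0.02637478 -0.01726904]
```

View pics/w7.png

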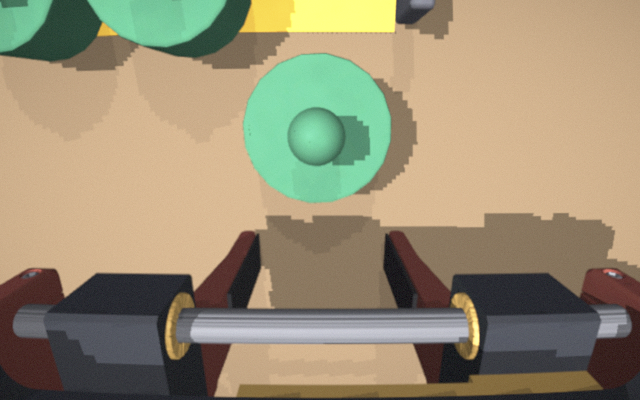

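Wrist view: weight 3 at (317,127), bay end wall at (397,22), weight 2's edge at (251,0): just enough room, straight push.

Request:
{"name": "carry_out", "arguments": {"rows": [[0,0,0,0,0,0,3.2],[0,0,0,0,0,0,3.2],[0,0,0,0,0,0,3.2],[0,0,0,1.5,0,0,3.2],[0,0,0,1.5,0,0,3.2],[0,0,0,1.2,0,0,3.2],[0,0,0,1.2,0,0,3.2],[0,0,0,1.2,0,0,3.2],[0,0,0,1,0,0,3.2],[0,0,0,0.8,0,0,3.2],[0,0,0,0.7,0,0,3.2],[0,0,0,0,0,0,3.2]]}}

```text
t: 32.25
tcp_pos: [0.5767, 0.0223, 0.0072]
orientation: [3.139, -0.137, -0.004]
wrist_force: [-2.4, -0.5, 1.5]
width: 0.0319
finger_force: 2.3
```

Request:
{"name": "carry_out", "arguments": {"rows": [[0,0,0,0,0,0,3.2],[0,0,0,-2,0,0,3.2],[0,0,0,-3,0,0,3.2],[0,0,0,-3,0,0,3.2],[0,0,0,0,0,-3,3.2],[0,0,0,0,0,-5,3.2],[0,0,0,0,0,-5,5],[0,0,0,0,0,-5,5],[0,0,0,0,0,-3,5],[0,0,0,0,0,0,5],[0,0,0,0,0,0,5]]}}

```text
t: 33.35
tcp_pos: [0.4988, 0.0291, 0.2183]
orientation: [3.138, -0.137, 0.005]
wrist_force: [-0.3, -0.9, -1.0]
width: 0.0501
finger_force: 0.0
```

```bash
python3 - <<'E'
from h import *
print(pose()[0],yaw(),tobay(pose()[0]),state()["width"])
w=snapshot("wrist")
for p,u,r in greens(w): print(p.round(4),np.round(u,0),round(r,1), tobay(p).round(3))
for p,u,r in greens(snapshot("top")): print(p.round(4),np.round(u,0),round(r,1), tobay(p).round(3))
cv2.imwrite("pics/w8.png",w["img"])
go(.5895,.2838,.22,-1.84)
E
```

```text
[0.49879824 0.02906968 0.21827791] -1.6580107260521484 [-0.12020409 -0.09152104] 0.05009559285419651
[0.6251 0.142 ] [194.  59.] 34.7 [-0.004  0.032]
[0.6157 0.0494] [290.  59.] 61.4 [-0.005 -0.061]
[-0.0551  0.2558] [268. 376.] 41.5 [-0.692  0.086]
[0.6245 0.1459] [308. 175.] 8.4 [-0.005  0.036]
turn [0.    0.002 0.182] shift-after [  2.13 -27.    -0.37] shift-before [  6.98 -26.17  -0.38]
```

View pics/w8.png

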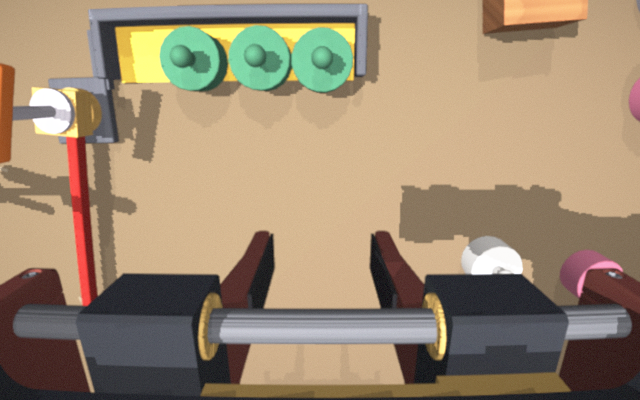

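All three weights stand home in the bay at (192,59), (260,58), (323,60); key in lock, gate open.

Request:
{"name": "carry_out", "arguments": {"rows": [[0,0,0.143,0,0,0,5],[0,0,0.143,0,0,0,5],[0,0,0,0,0,0,5],[0,0,0,0,0,0,5]]}}

```text
t: 33.85
tcp_pos: [0.4972, 0.0292, 0.2163]
orientation: [3.088, -0.577, -0.004]
wrist_force: [0.9, 0.4, -0.0]
width: 0.0499
finger_force: 0.0
```

```bash
python3 - <<'E'
from h import *
print(yaw());go(.5913,.2834,.097,-1.944)
E
```

```text
-1.9401704186739481
turn [0.001 0.002 0.004] shift-after [ -0.51 -27.1   11.93] shift-before [ -0.37 -27.11  11.91]
```

Request:
{"name": "carry_out", "arguments": {"rows": [[0,0,0,0,-3,0,5],[0,0,0,0,-4,0,5],[0,0,0,-0.1,-4,0,5],[0,0,0,-0.1,-4,0,5],[0,0,0,-0.1,-4,0,5],[0,0,0,-0.1,-4,0,5],[0,0,0,0,-4,0,5],[0,0,0,0,0,0,5],[0,0,0,0,0,0,5]]}}

```text
t: 34.75
tcp_pos: [0.5922, 0.2824, 0.2164]
orientation: [3.087, -0.576, -0.002]
wrist_force: [-0.1, 0.2, 0.2]
width: 0.0498
finger_force: 0.0
```

```bash
python3 - <<'E'
from h import *
print(pose()[0],yaw());go(.5913,.2834,.097,-1.944)
w=snapshot("wrist"); h=cv2.cvtColor(w["img"],cv2.COLOR_BGR2HSV)
m=cv2.inRange(h,(10,120,170),(27,255,255)); m[:120]=0; m[270:]=0; m[:,:290]=0; m[:,360:]=0
m=cv2.morphologyEx(m,cv2.MORPH_OPEN,np.ones((5,5)))
c=max(cv2.findContours(m,0,1)[0],key=cv2.contourArea); r=cv2.minAreaRect(c); b=cv2.boxPoints(r); print(r)
P=plane(w,b,.122)[:,:2]; e=max(P[1]-P[0],P[2]-P[1],key=np.linalg.norm); print(P.mean(0),np.linalg.norm(e),np.arctan2(e[1],e[0]))
E
```

```text
[0.59219091 0.28242451 0.21640047] -1.9400458202903152
turn [0.002 0.001 0.004] shift-after [-0.12 -0.06 11.94] shift-before [-0.1  -0.08 11.94]
((320.0, 199.0), (98.0, 22.0), 90.0)
[0.59170209 0.2842651 ] 0.08050900740713988 2.779428845098406
```

Request:
{"name": "carry_out", "arguments": {"rows": [[0,0,0,-0.1,-0.1,3,5],[0,0,0,0,0,3,5],[0,0,0,0,0,3,5],[0,0,0,0,0,2,5],[0,0,0,0,0,0.9,5],[0,0,0,0,0,0,0.5],[0,0,0,0,0,0,0.5],[0,0,0,0,0,0,0.5],[0,0,0,0,0,0,0.5],[0,0,0,0,0,0,0.5]], "squeeze": 55}}

```text
t: 35.8
tcp_pos: [0.5926, 0.2833, 0.0996]
orientation: [-3.087, 0.582, -0.002]
wrist_force: [0.8, -1.2, 4.5]
width: 0.0157
finger_force: 55.0
```

Request:
{"name": "carry_out", "arguments": {"rows": [[0,0,-0.08,0,0,0,0.5],[0,0,-0.1,0,0,0,0.5],[0,0,-0.12,0,0,0,0.5],[0,0,-0.12,0,0,0,0.5],[0,0,-0.12,0,0,0,0.5],[0,0,-0.12,0,0,0,0.5],[0,0,-0.12,0,0,0,0.5],[0,0,-0.12,0,0,0,0.5],[0,0,-0.12,0,0,0,0.5],[0,0,-0.12,0,0,0,0.5],[0,0,-0.12,0,0,0,0.5],[0,0,-0.12,0,0,0,0.5]]}}

```text
t: 37.0
tcp_pos: [0.5913, 0.2863, 0.0997]
orientation: [-2.745, -1.518, -0.003]
wrist_force: [-4.5, 9.0, 4.2]
width: 0.0156
finger_force: 55.1
```

```bash
python3 - <<'E'
from h import *
s=state();print(s["tcp_pos"],yaw(),s["moment"],s["wrist_force"],s["width"],s["joint_pos"][5])
E
```

```text
[0.59132904 0.28631971 0.0996638 ] -0.5603278356937628 [ 1.72314449  1.20430102 -0.25481717] [-4.4638216   9.03330126  4.18064091] 0.015582708167224148 0.9007180130643667
```

Request:
{"name": "carry_out", "arguments": {"rows": [[0,0,-0.12,0,0,0,0.5],[0,0,-0.12,0,0,0,0.5],[0,0,-0.12,0,0,0,0.5],[0,0,-0.08,0,0,0,0.5],[0,0,-0.05,0,0,0,0.5],[0,0,0,0,0,0,0.5],[0,0,0,0,0,0,0.5]]}}

```text
t: 37.7
tcp_pos: [0.59, 0.2866, 0.0998]
orientation: [-2.299, -2.133, -0.002]
wrist_force: [-7.3, 8.7, 7.6]
width: 0.0159
finger_force: 55.0
```

```bash
python3 - <<'E'
from h import *
s=state();print(s["tcp_pos"],yaw(),s["moment"],s["wrist_force"],s["width"],s["joint_pos"][5])
for n in ("top","side"):
    t=snapshot(n); h=cv2.cvtColor(t["img"],cv2.COLOR_BGR2HSV); m=cv2.inRange(h,(0,150,50),(5,255,255)); m[:,:200]=0; m[270:]=0
    v,u=np.nonzero(m); P=plane(t,np.c_[u,v],.028)[:,:2]; l=cv2.fitLine(P.astype(np.float32),cv2.DIST_HUBER,0,.01,.01).ravel(); print(n,len(P),l,np.arctan2(l[1],l[0]), [tobay(P[P[:,1].argmin()]),tobay(P[P[:,1].argmax()])])
E
```

```text
[0.58997567 0.28656054 0.09976291] -0.07457868947757071 [ 1.7627289   1.69194514 -0.13560233] [-7.30306465  8.6996608   7.55838026] 0.015904436825120296 0.4152661443692164
top 227 [0.25972423 0.9656828  0.54713964 0.12221399] 1.3080597 [array([-0.10344892, -0.10164254]), array([-0.05539887,  0.11506265])]
side 247 [0.255119   0.96690965 0.53796667 0.10038279] 1.3128256 [array([-0.1017618, -0.1164301]), array([-0.06166567,  0.14686263])]
```

Request:
{"name": "carry_out", "arguments": {"rows": [[0,0,-0.07,0,0,0,0.5],[0,0,-0.07,0,0,0,0.5],[0,0,-0.06,0,0,0,0.5],[0,0,0,0,0,0,0.5],[0,0,0,0,0,0,0.5],[0,0,0,0,0,0,0.5]]}}

```text
t: 38.4
tcp_pos: [0.5896, 0.2864, 0.0998]
orientation: [-2.075, -2.351, -0.002]
wrist_force: [-8.3, 7.8, 8.6]
width: 0.0157
finger_force: 55.0
```

```bash
cat >> h.py <<'E'
def gate():
  for n in ("top","side"):
    t=snapshot(n); h=cv2.cvtColor(t["img"],cv2.COLOR_BGR2HSV); m=cv2.inRange(h,(0,150,50),(5,255,255)); m[:,:200]=0; m[270:]=0
    v,u=np.nonzero(m); P=plane(t,np.c_[u,v],.028)[:,:2]; l=cv2.fitLine(P.astype(np.float32),cv2.DIST_HUBER,0,.01,.01).ravel(); a=np.arctan2(l[1],l[0]); print(n,len(P),a,"gate",(a-A+.2)%np.pi)
E
python3 - <<'E'
from h import *
s=state();print(s["tcp_pos"],yaw(),s["moment"],s["wrist_force"],s["width"],s["joint_pos"][5]); gate()
E
```

```text
[0.58959857 0.28644045 0.0998281 ] 0.1248850252352342 [ 1.60620204  1.75035351 -0.31794068] [-8.30419863  7.8141846   8.5666779 ] 0.01565280593640873 0.21567938658823638
top 243 1.485118 gate 1.7721181
side 262 1.4838375 gate 1.7708375
```

Request:
{"name": "carry_out", "arguments": {"rows": [[0,0,0.04,0.1,-0.1,0,0.5],[0,0,0.04,0.1,-0.1,0,0.5],[0,0,0,0,0,0,0.5],[0,0,0,0,0,0,0.5]]}}

```text
t: 38.9
tcp_pos: [0.5896, 0.2865, 0.0997]
orientation: [-2.168, -2.272, -0.002]
wrist_force: [-4.0, 4.6, 5.8]
width: 0.0157
finger_force: 55.0
```

Request:
{"name": "carry_out", "arguments": {"rows": [[0,0,0,0.1,-0.1,-0.3,0.5],[0,0,0,0,0,-0.5,0.5],[0,0,0,0,0,-0.5,0.5],[0,0,0,0,0,-0.5,0.5],[0,0,0,0,0,-0.7,0.5],[0,0,0,0,0,-1,0.5],[0,0,0,0,0,-2,0.5],[0,0,0,0,0,-3,0.5],[0,0,0,0,0,-3,0.5],[0,0,0,0,0,0,0.5]]}}

```text
t: 39.9
tcp_pos: [0.592, 0.2872, 0.2191]
orientation: [2.167, 2.269, 0.013]
wrist_force: [0.2, 0.7, -2.8]
width: 0.0156
finger_force: 55.0
```

```bash
python3 - <<'E'
from h import *
print(pose()[0],yaw()); gate()
go(.668,-.19,.21,-1.02)
w=snapshot("wrist"); cv2.imwrite("pics/w9.png",w["img"])
E
```

```text
[0.59200475 0.28717367 0.21914999] 0.046056341642669925
top 258 1.4848713 gate 1.7718713
side 267 1.4834404 gate 1.7704405
turn [ 1.000e-03 -1.000e-03  1.066e+00] shift-after [-18.21  44.7    0.44] shift-before [-47.93   5.68   0.43]
```

View pics/w9.png

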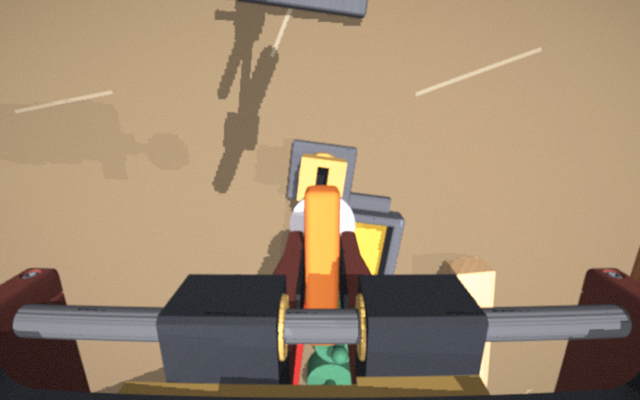

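Wrist view: key held, lock slot free at (322,178), gate shut.

Request:
{"name": "carry_out", "arguments": {"rows": [[0,0,0,-2.5,0,0,0.5],[0,0,0,-4.3,0,0,0.5],[0,0,0,-4.3,0,0,0.5],[0,0,0,-4.3,0,0,0.5],[0,0,0,-4.3,-0.1,0,0.5],[0,0,0,-4.3,-0.1,0,0.5],[0,0,0,-4.3,-0.1,0,0.5],[0,0,0,-4.3,-0.1,0,0.5],[0,0,0,-4.3,-0.1,0,0.5],[0,0,0,-4.3,0,0,0.5],[0,0,0,-4.3,0,0,0.5],[0,0,0,-4.3,0,0,0.5]]}}

```text
t: 41.25
tcp_pos: [0.6053, -0.2129, 0.2114]
orientation: [-2.167, -2.269, 0.002]
wrist_force: [1.4, 0.6, -1.9]
width: 0.0155
finger_force: 55.0
```

Request:
{"name": "carry_out", "arguments": {"rows": [[0,0,0,-3.5,0,0,0.5],[0,0,0.14,0,0,0,0.5],[0,0,0.14,0,0,0,0.5],[0,0,0.14,0,0,0,0.5],[0,0,0.14,0,0,0,0.5],[0,0,0.14,0,0,0,0.5],[0,0,0.146,0,0,0,0.5],[0,0,0,0,0,0,0.5],[0,0,0,0,0,0,0.5]]}}

```text
t: 42.15
tcp_pos: [0.6076, -0.2462, 0.2121]
orientation: [-2.907, -1.186, 0.003]
wrist_force: [-0.2, -0.8, -2.0]
width: 0.0156
finger_force: 55.0
```

```bash
python3 - <<'E'
from h import *
print(pose()[0],yaw())
w=snapshot("wrist"); cv2.imwrite("pics/w10.png",w["img"])
print(proj(w,[[.668,-.19,.045]]))
E
```

```text
[ 0.60758232 -0.24618602  0.21213115] -0.796094707404486
[[324.13271744  92.32486915]]
```

View pics/w10.png

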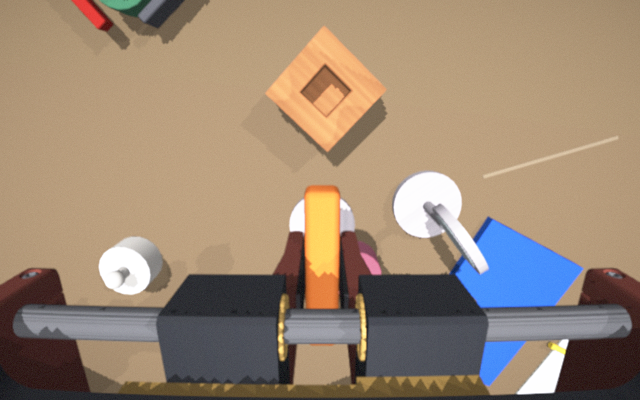

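Wrist view: holder pocket centre at (326,91), its diagonal lined up with the held key (322,245).

```bash
python3 - <<'E'
from h import *
w=snapshot("wrist"); P=plane(w,[[326,91],[325.8,90.5]],.045); print(P)
p=P[0]; y=yaw(); x=np.array([-np.sin(y),np.cos(y)]); c=p[:2]+x*.0016; print(c); go(*c,.097,y)
E
```

```text
[[ 0.67039366 -0.19057593  0.045     ]
 [ 0.67058331 -0.19012866  0.045     ]]
[ 0.67153817 -0.18945785]
turn [-0.001  0.001  0.   ] shift-after [ 8.52  0.38 11.58] shift-before [ 8.53  0.39 11.57]
```

Request:
{"name": "carry_out", "arguments": {"rows": [[0,0,0,2.9,0.1,0,0.5],[0,0,0,2.9,0.1,0,0.5],[0,0,0,2.7,0.2,0,0.5],[0,0,0,0,0,2,0.5],[0,0,0,0,0,2.5,0.5],[0,0,0,0,0,2,0.5],[0,0,0,0,0,1.2,0.5],[0,0,0,0,0,0.8,0.5],[0,0,0,0,0,0.7,0.5],[0,0,0,0,0,0.5,0.5],[0,0,0,0,0,0.5,0.5],[0,0,0,0,0,0,0.5]]}}

```text
t: 43.45
tcp_pos: [0.672, -0.1902, 0.1114]
orientation: [-2.911, -1.181, 0.001]
wrist_force: [0.2, -0.3, -1.4]
width: 0.0155
finger_force: 55.0
```

Request:
{"name": "carry_out", "arguments": {"rows": [[0,0,0,0,0,0.4,0.5],[0,0,0,0,0,0.4,0.5],[0,0,0,0,0,0.4,0.5],[0,0,0,0,0,0.2,0.5],[0,0,0,0,0,0.2,0.5],[0,0,0,0,0,0.1,0.5],[0,0,0,0,0,0,0.5]]}}

```text
t: 44.15
tcp_pos: [0.6722, -0.1903, 0.0947]
orientation: [2.911, 1.181, 0.0]
wrist_force: [-0.1, -0.5, -1.9]
width: 0.0158
finger_force: 55.0
```

Request:
{"name": "carry_out", "arguments": {"rows": [[0,0,0,0,0,0.1,0.5],[0,0,0,0,0,0.1,0.5],[0,0,0,0,0,0,0.5],[0,0,0,0,0,0,0.5]]}}

```text
t: 44.55
tcp_pos: [0.6725, -0.1903, 0.0946]
orientation: [2.91, 1.181, 0.001]
wrist_force: [-2.8, 0.8, 8.7]
width: 0.0155
finger_force: 55.0
```

Contact: seated. Release and rise.

Request:
{"name": "carry_out", "arguments": {"rows": [[0,0,0,0,0,-0.1,0.5],[0,0,0,0,0,0,3],[0,0,0,0,0,0,5],[0,0,0,0,0,0,5],[0,0,0,0,0,0,5],[0,0,0,0,0,-1,5],[0,0,0,0,0,-2,5],[0,0,0,0,0,-4,5],[0,0,0,0,0,-4,5],[0,0,0,0,0,-4,5],[0,0,0,0,0,0,5]]}}

```text
t: 45.65
tcp_pos: [0.6759, -0.1916, 0.2518]
orientation: [2.903, 1.178, 0.014]
wrist_force: [0.5, -1.2, 0.6]
width: 0.05
finger_force: 0.0
```

```bash
python3 - <<'E'
from h import *
print(pose()[0],yaw(),state()["wrist_force"]); gate()
w=snapshot("wrist"); t=snapshot("top"); s=snapshot("side")
for S in (t,s,w):
  for p,u,r in greens(S): print(np.round(u,0),round(r,1), tobay(p).round(3))
a=w["img"]; b=cv2.resize(s["img"][140:320,290:490],(640,576))[:400]; b=s["img"][140:320,290:490]; b=cv2.resize(b,(444,400))
cv2.imwrite("pics/end.png",cv2.resize(np.hstack([a,b]),(800,295)))
E
```

```text
[ 0.67591862 -0.19160883  0.2517893 ] -0.7999493263010486 [ 0.4908109  -1.21709956  0.61605973]
top 280 1.4851861 gate 1.7721862
side 261 1.4847327 gate 1.7717328
[344. 180.] 8.3 [-0.007 -0.092]
[327. 177.] 8.4 [-0.005 -0.032]
[308. 175.] 8.4 [-0.005  0.036]
[362. 228.] 10.8 [-0.01  -0.096]
[358. 213.] 10.7 [-0.008 -0.038]
[438.  16.] 63.2 [0.724 1.273]
[106.  42.] 81.5 [-0.007 -0.046]
```

View pics/end.png

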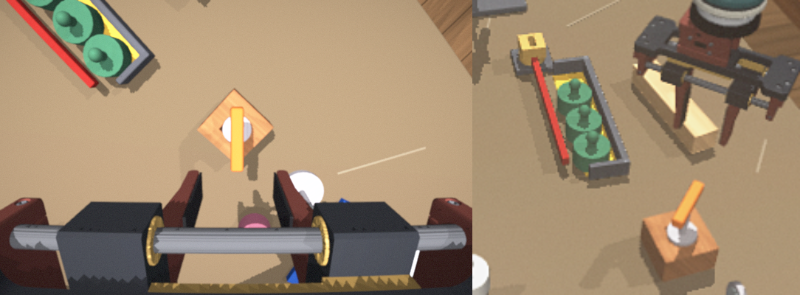

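Both views: weights in the bay behind the shut red gate; key upright in the holder with its collar on the top at (237,130).

```bash
python3 -c "
from station import job
print(job.finish_job())"
```

```text
the job is handed in; nothing more can be done
None
```

The job is handed in at about 46 s on the robot's clock. All three green weights are in the bay and the gate reads shut at 1.77 rad. The key is upright in its holder with its collar on the top. The hand-in returned no verdict.

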